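# Slide the valet tray back through the gap beside the drawer unit

### The arm

A 6-joint arm with a two-finger parallel gripper is mounted at the origin on the work surface. World frame = base frame: x ahead of the robot, y to its left, z up, the work surface at z = 0. Lengths are in m, angles in degrees, forces in N, time in s.
With the tool pointing down it reaches from about 0.325 to 0.775 m from the base axis. Payload 5.5 kg.
Tool frame: the origin (TCP) lies midway between the tips of the shut fingers; the grasp point (between the pads) lies 19 mm behind it; z points along the fingers, y is the line along which they close (so a half turn about z gives the same grasp; the last joint's range is limited). The gripper opens to 85 mm and grips with 20 to 120 N. Pads are 22 mm wide; open, the fingers measure 114 mm over their backs; the gripper's body (76 mm by 85 mm) begins 54 mm behind the grasp point. The pads swing forward as they close: fully open they stand 13 mm farther back than shut.
Start: joints at [-68.967, 5.22, 70.514, -0, 104.267, -3.249], TCP at [0.247, -0.547, 0.231] pointing down, gripper open.
Joint ranges: [-164.24, 164.24], [-49.07, 125.15], [9.68, 141.18], [-86.29, 266.29], [3.28, 154.24], [-151.56, 151.56]. Speed limits (degrees/s): [147.25, 147.25, 172.46, 180, 180, 180].

### API

Orientations are given as [roll, pitch, yaw] about the fixed x, y, z axes, in that order (R = Rz(yaw) Ry(pitch) Rx(roll)).
In Python, from station import ctrl, viewer gives the robot as it stands.
- The arm moves only by the shell command python3 -m pendant 'ROWS' [FORCE]. ROWS is JSON, a list that holds one entry, the list of rows, each a list of 7 numbers: the shift along the world's x, y, z in cm, then the turn, a rotation vector about the world's x, y, z in rad, then the closure, from -1 (fully open) to 1 (shut). In form: [[[dx, dy, dz, rx, ry, rz, fingers], ...]]. A call has 1 to 8 rows; each row shifts and turns the commanded pose from where the row before left it; what a row does not reach is not made up. A row lasts 1/12 s, in which the tool goes at most 41.7 mm and 7.16 degrees, less where a joint would pass 70% of its speed; a pose out of reach is approached as far as the arm can. A call is refused whole if a number of a shift passes 4.17 or a number of a turn 0.125, either way. A call with a gripper value outside its range is refused whole. The fingers move at their own pace and stop on an object; FORCE is the grip in N (left out, the last holds). Time passes only in rows, so rows that do not move let the fingers close. It gives the time, the measured TCP pose, the force, the opening and the grip force at its end, in the units of the state.
- ctrl.get_obs(): the state, without advancing time (a new reading comes with each control period).
- viewer.get_image(name): name is "side" or "top"; returns the picture (384x512x3 uint8, red, green, blue); there is no depth.
- viewer.camera_model(name): a dict with "vfov" (degrees; the focal length in pixels is half the picture's height over the tangent of half this angle, whatever the lens; pixels are square), "cx", "cy" (the principal point, pixels), "k1" (the pictures are not rectified: a ray, as slopes to the right and down, at radius r is drawn at 1 + k1 r^2 times it, then the intrinsics apply), "eye" and "rotation" of the camera in the world. Camera axes: x right, y up, looking along -z (the intrinsics and any distortion apply to the point x, -y, -z); pixel columns grow to the right and rows downward; lengths in m; the calibration is good to about 2 mm. A picture is of the moment at which its call begins. camera_model takes no time and is no camera call.
- ctrl.hand_in(): hands the job in; it is judged then, once.
The state is a dict: "time": time; "qpos": joint angles; "qvel": joint speeds; "tau": joint torques, N m; "eef_pos": TCP position; "orientation": TCP orientation; "ft_force": force on the tool from outside, world axes, zero at the start; "wrist_torque": the same for the moment, N m; "finger_gap": opening from 0.0 (shut) to 1.0 (fully open); "grip_force": force on a finger pad.
Only numpy, scipy, OpenCV 4.12 (cv2) and the standard library are available. Lean on these libraries where they do the work, as an engineer would, in place of code of your own. Each camera call takes 0.05 s, during which the arm holds its last target. There are 200 camera calls.

### The job

Without picking anything up, line the bamboo tray up with the narrow gap between the drawer unit and the glass jar, and push it along the shelf through that gap until its far end rests squarely against the shoe stand behind. The ring holder must stay standing in the tray, and everything else on the shelf stays where it is; do not ram the glass jar.

Things in the scene. Friction and masses are not known exactly. Their poses are not given: they have to be found in the camera images.
- tray: Open rectangular bamboo tray lying loose on the shelf, about 0.45 kg: 110 mm along its x, 126 mm across (its y), 36 high, walls and floor 6 mm, corners rounded 6 mm. Origin: centre of its underside. Only to be pushed along, never lifted or tipped. It starts before the gap, up to 60 mm to either side of its centre line and turned up to 0.35 rad from it, one of its 126 mm sides towards the gap.
- ring_holder: Pale silicone ring holder with two rings on it, a slender cone 58 mm high on a 48 mm round foot, 50 g, standing loose on the tray's floor near its middle. Origin: centre of its underside. Its top is 64 mm above the shelf.
- drawer_unit: White plastic three-drawer unit, castors braked: it never moves. 180 mm deep (its x), 160 wide (its y), 200 high; upright edges rounded 8 mm. Origin: centre of its footprint at shelf height; x runs from drawer fronts to back, away from the robot, y to the left. Its flat left side (y = 80 mm) is the right side of the gap, whose centre line is parallel to x at y = 145 mm in this frame.
- jar: Round glass jar with a steel screw-top lid, cedar balls inside, 90 mm in diameter, 76 mm high, fixed on its anti-slip foot: it does not move. Origin: centre of its underside. It stands to the left of the drawer unit, at x = -75 mm, y = 255 mm in that unit's frame, so the gap between them is 130 mm wide at its narrowest, 4 mm more than the tray.
- shoe_stand: Low bamboo shoe stand behind the gap, square to the drawer unit; heavy, never moves. 120 mm deep (its x), 340 wide (its y), 45 high, two cedar shoe trees on its left half. Origin: foot of its straight near face, where the gap's centre line meets it (x = 50 mm in the drawer unit's frame). The tray comes to rest against that face, its centre then 55 mm before it (x = -5 mm in that frame).
- polish_tin: Round flat steel shoe-polish tin, 72 mm in diameter, 24 mm high, loose. Origin: centre of its underside. Bystander: leave alone.
- cologne: Amber glass cologne bottle with a black cap, 48 mm in diameter, 105 mm high, loose. Origin: centre of its underside. Bystander: leave alone.
- candle: White ceramic candle pot with a small lid knob, 64 mm in diameter, 70 mm high, loose. Origin: centre of its underside. Bystander: leave alone.
- clothes_brush: Dark wooden clothes brush lying bristles down, 160 x 45 x 32 mm, loose. Origin: centre of its underside, x along its length. Bystander: leave alone.
- shoe_horn: Bamboo shoe horn lying flat, 194 mm long (its x), 20 to 40 mm wide, 6 to 11 mm thick, loose. Origin: centre of its underside. Bystander: leave alone.
- hanger_hook: Chrome hanger hook lying flat, about 145 mm long (its x), 8 mm bar bent to a 60 mm crook. Origin: on its shank at shelf height. Bystander: leave alone.
Things that resemble listed ones, but are neither listed nor needed, are in the scene too. Of the things shaped like the tray, the wooden one is meant.

How it is judged (in metres and radians):
On the way:
1. the tray's far end has passed between the drawer unit and the jar (x of tray in the frame of drawer_unit between -0.115 and -0.03 m and y of tray in the frame of drawer_unit between 0.133 and 0.157 m and angle between the x axis of tray and the x axis of drawer_unit, either way round below 0.2 rad), for 0.1 s.
At the end, for the whole second after the job is handed in: The tray lies flat and still in the gap beyond the jar's widest point, its far end within 6 mm of the shoe stand and square to it within 0.1 rad, with the ring holder upright on its floor (x of tray in the frame of shoe_stand above -0.061 m and y of tray in the frame of drawer_unit between 0.133 and 0.165 m and angle between the x axis of tray and the x axis of drawer_unit, either way round below 0.1 rad and height (world z) of tray below 0.004 m and angle between tray's own z axis and vertical below 0.04 rad and linear speed of tray below 0.01 m/s and angle between ring_holder's own z axis and vertical below 0.1 rad and horizontal distance between ring_holder and tray below 0.05 m and height (world z) of ring_holder below 0.012 m); the robot touches nothing.
It fails at once if the tray is lifted or tipped (height (world z) of tray above 0.012 m or angle between tray's own z axis and vertical above 0.12 rad).
It fails at once if the ring holder is lifted or knocked over (height (world z) of ring_holder above 0.02 m or angle between ring_holder's own z axis and vertical above 0.35 rad).
It fails at once if the glass jar is rammed (more than 40 N) (contact force between jar and anything else above 40 N).
It fails at once if a bystander is moved more than 20 mm (distance of any of polish_tin, cologne, candle, clothes_brush, shoe_horn, hanger_hook from where it was at the start of the episode above 0.02 m).
It also fails if it takes over 72 s, if anything falls off the work surface, if the arm or the gripper's body presses on something with over 40 N, if the wrist force passes 120 N, or if a joint passes its speed limit or range.

## Working session

There is one attempt and no reset: what is moved stays moved. The work goes in short steps, Python scripts to look and compute and a shell command to move; the robot and the scene stay as the last step left them, time stands still between calls to the robot, and variables do not carry over. Pictures are saved under pics/ and viewed, at most 10 in all, crops included, and the job is handed in when it is done.

```bash
ls; mkdir -p pics
cat > h.py <<'E'
import numpy as np,cv2
from station import ctrl,viewer
def ray(c,u,v):
    f=192/np.tan(np.radians(c['vfov'])/2)
    p=cv2.undistortPoints(np.array([[[u,v]]],float),np.array([[f,0,c['cx']],[0,f,c['cy']],[0,0,1]]),np.array([c['k1'],0,0,0,0.]))[0,0]
    return np.array(c['rotation'])@np.array([p[0],-p[1],-1])
def at(name,u,v,z):
    c=viewer.camera_model(name);d=ray(c,u,v);e=np.array(c['eye']);return e+d*(z-e[2])/d[2]
def proj(name,P):
    c=viewer.camera_model(name);f=192/np.tan(np.radians(c['vfov'])/2)
    q=(np.atleast_2d(P)-np.array(c['eye']))@np.array(c['rotation'])
    s=np.c_[q[:,0],-q[:,1]]/-q[:,2:3];s=s*(1+c['k1']*(s**2).sum(1,keepdims=True))
    return s*f+[c['cx'],c['cy']]
def snap(name,fn,crop=None):
    im=viewer.get_image(name)[:,:,::-1]
    x0,y0,x1,y1=crop or (0,0,512,384);im=im[y0:y1,x0:x1]
    k=min(800/im.shape[1],600/im.shape[0]);cv2.imwrite('pics/'+fn,cv2.resize(im,None,fx=k,fy=k,interpolation=cv2.INTER_CUBIC));print(fn,'scale',k)
E
python3 - <<'E'
from h import *
snap('top','t0.png');snap('side','s0.png')
for n in('top','side'):print(viewer.camera_model(n))
print(ctrl.get_obs())
E
```

```text
pics
t0.png scale 1.5625
s0.png scale 1.5625
{'vfov': 57.471375560198744, 'cx': 254.62469209384383, 'cy': 187.72127054689767, 'k1': -0.050363737765554965, 'eye': array([0.44116562, 0.02839857, 0.94836287]), 'rotation': array([ 6.63788399e+00,  8.52475613e-02, -8.88957049e+01])}
{'vfov': 45.59716508593199, 'cx': 254.81722246648775, 'cy': 191.31769090950618, 'k1': 0.004532207132406963, 'eye': array([0.52164761, 0.90485548, 0.83809497]), 'rotation': array([  48.12179837,   -0.55698105, -178.41928365])}
{'time': 0.1, 'qpos': array([-6.89675666e+01,  5.25888491e+00,  7.05753253e+01,  3.73379561e-04,
        1.04265689e+02, -3.24730666e+00]), 'qvel': array([ 0.06428735, -0.09728317, -0.23221206,  0.03431388, -0.02713595,
       -0.03055467]), 'tau': array([ 2.37311608e-03, -4.60215783e+01, -4.19219542e+01, -4.59844080e-05,
        1.05985245e-02, -7.62292416e-06]), 'eef_pos': array([ 0.24663972, -0.54669207,  0.23025958]), 'orientation': array([-1.79900281e+02, -6.02033228e-03,  2.42798265e+01]), 'ft_force': array([-0.4663606 ,  0.95821249,  0.1476357 ]), 'wrist_torque': array([ 0.00348811, -0.04689644, -0.00197982]), 'grip_force': 0.0, 'finger_gap': 0.9970335088120064}
```

Run:
```python
s=open('h.py').read()
s=s.replace("np.array(c['rotation'])","Rm(c)").replace("def ray","def Rm(c): return Rotation.from_euler('xyz',c['rotation'],degrees=True).as_matrix()\ndef ray",1).replace("import numpy","from scipy.spatial.transform import Rotation\nimport numpy",1)
open('h.py','w').write(s)
```

```text
(no output)
```

View pics/t0.png

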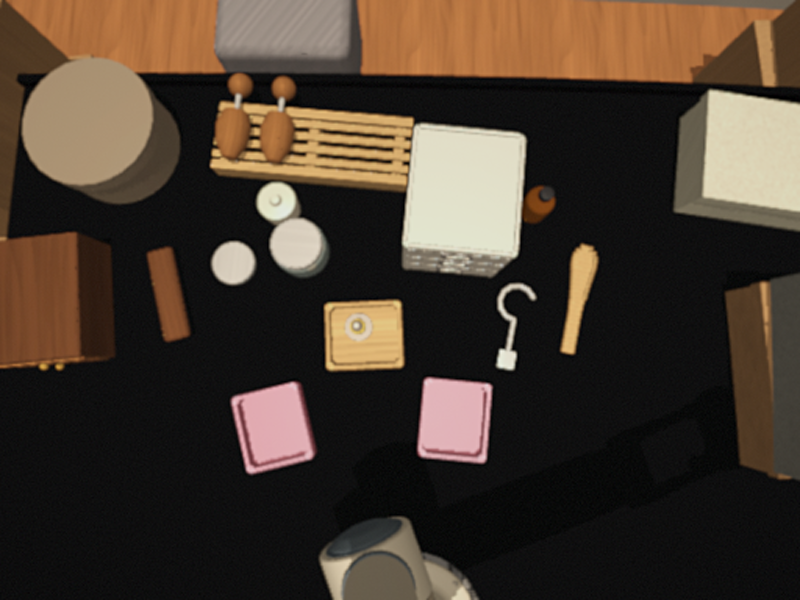

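View pics/s0.png

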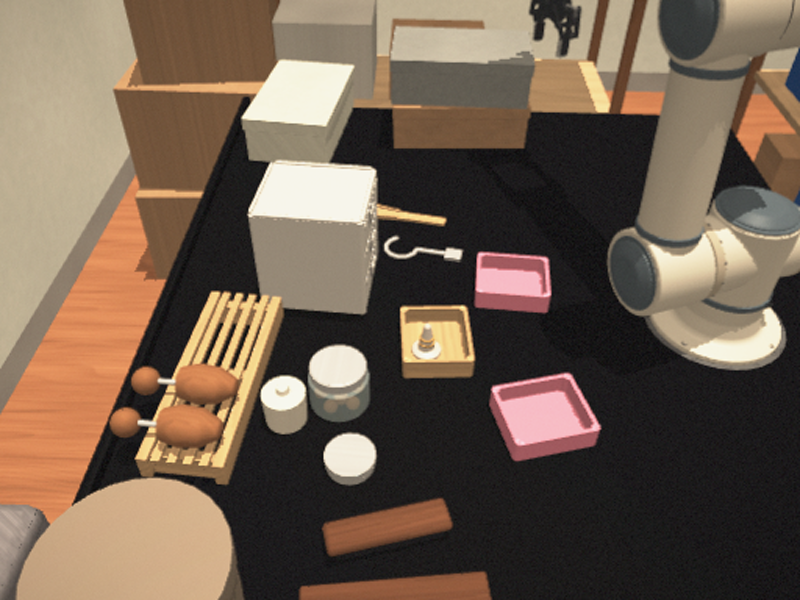

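The top view shows the wooden tray at (364,335) with the ring holder at (358,326). The two pink trays at (272,427) and (455,420) are lookalikes. The drawer top is at (465,190), the jar at (299,245), the candle at (277,202) and the tin at (234,262). I choose the wooden tray and check it in an enlarged crop.

Run:
```python
from h import *
snap('top','t1.png',(130,60,346,222));snap('top','t2.png',(190,178,280,246))
```

```text
t1.png scale 3.7037037037037037
t2.png scale 8.823529411764707
```

View pics/t1.png

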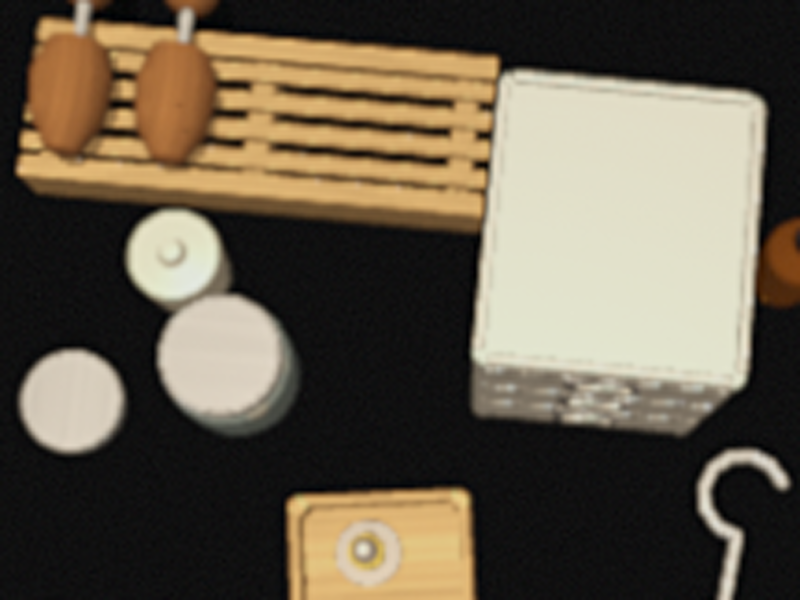

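View pics/t2.png

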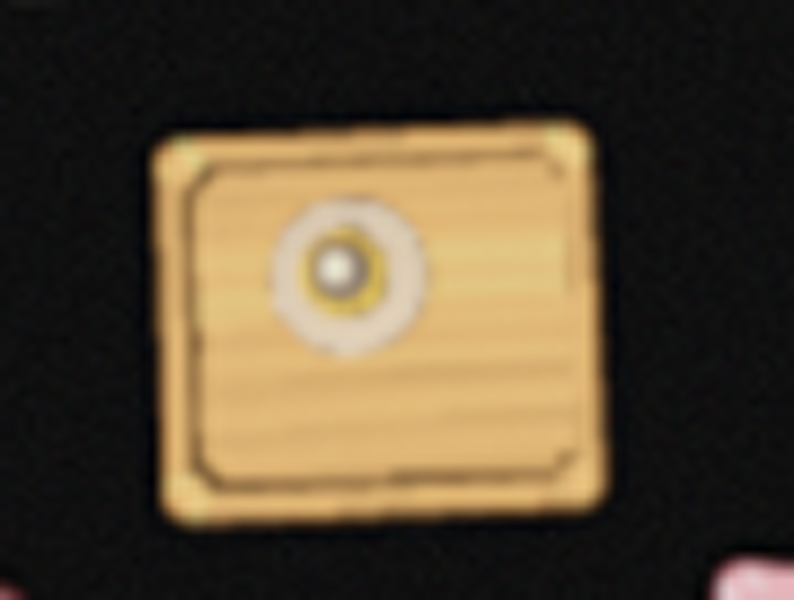

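```bash
cat > fit.py <<'E'
from h import *
from scipy.optimize import least_squares
def P(k,x0,y0,pts,z,n='top'): return np.array([at(n,(X+.5)/k-.5+x0,(Y+.5)/k-.5+y0,z) for X,Y in pts])[:,:2]
def loc(p,W):
    c,s=np.cos(p[2]),np.sin(p[2]);return (W-p[:2])@np.array([[c,-s],[s,c]])
E
cat > m.py <<'E'
from fit import *
k=800/216;q=lambda pts,z:P(k,130,60,pts,z)
L=q([(497,90),(473,345)],.2);R=q([(765,115),(747,370)],.2);B=q([(515,70),(750,93)],.2);F=q([(485,362),(735,388)],.2)
J=q([(220,356)],.076);S=q([(22,178),(482,218)],.045)
def res(p): return np.r_[loc(p,L)[:,1]-.08,loc(p,R)[:,1]+.08,loc(p,B)[:,0]-.09,loc(p,F)[:,0]+.09,(loc(p,J)-[-.075,.255]).ravel(),loc(p,S)[:,0]-.05]
s=least_squares(res,[.75,-.1,0]);print('drawer',s.x,'deg',np.degrees(s.x[2]));print((s.fun*1000).round(1));np.save('d.npy',s.x)
k=600/68;q=lambda pts,z:P(k,190,178,pts,z)
L=q([(153,160),(163,500)],.036);R=q([(595,150),(607,480)],.036);F=q([(180,133),(570,120)],.036);N=q([(190,525),(590,512)],.036)
def rt(p): return np.r_[loc(p,L)[:,1]-.063,loc(p,R)[:,1]+.063,loc(p,F)[:,0]-.055,loc(p,N)[:,0]+.055]
t=least_squares(rt,[.5,.1,0]);print('tray',t.x,np.degrees(t.x[2]),(t.fun*1000).round(1))
print('tray in drawer',loc(s.x,t.x[None,:2]),t.x[2]-s.x[2])
r=q([(350,277)],.006);print('ring',r,loc(t.x,r))
c,si=np.cos(s.x[2]),np.sin(s.x[2])
for g in [(-.24,.145),(-.115,.145),(-.005,.145)]: print(g,s.x[:2]+np.array([[c,-si],[si,c]])@g)
E
python3 m.py
```

```text
drawer [ 0.67847076 -0.05995137 -0.06961653] deg -3.9887335189717916
[ 0.7  1.4 -1.9 -0.4  2.3  0.8  1.1 -1.3 -0.2  0.2 -0.6 -2.2]
tray [0.47743619 0.08791214 0.05508407] 3.1560845143103293 [ 2.8  2.  -2.4 -2.4  2.9  2.7 -2.6 -2.9]
tray in drawer [[-0.21083304  0.13352132]] 0.1247005991366388
ring [[0.49196095 0.09916776]] [[0.01512242 0.01043886]]
(-0.24, 0.145) [0.44913835 0.10139188]
(-0.115, 0.145) [0.57383556 0.09269684]
(-0.005, 0.145) [0.68356912 0.08504521]
```

Measured: the tray sits at (-0.211, 0.134) in the drawer frame, turned +7.1° from the gap line. Plan: use the two fingers as a bar to square and shift the tray from its right side, then push its near side.

```bash
python3 -m pendant '[[[1.62,3.8,0,0,0,0.077,-0.4],[1.62,3.8,0,0,0,0.077,-0.4],[1.62,3.8,0,0,0,0.077,-0.4],[1.62,3.8,0,0,0,0.077,-0.4],[1.62,3.8,0,0,0,0.077,-0.4],[1.62,3.8,0,0,0,0.077,-0.4],[1.62,3.8,0,0,0,0.077,-0.4]]]' && python3 -m pendant '[[[1.62,3.8,0,0,0,0.077,-0.4],[1.62,3.8,0,0,0,0.077,-0.4],[1.62,3.8,0,0,0,0.077,-0.4],[1.62,3.8,0,0,0,0.077,-0.4],[1.62,3.8,0,0,0,0.077,-0.4],[1.62,3.8,0,0,0,0.077,-0.4],[1.62,3.8,0,0,0,0.077,-0.4],[0,0,0,0,0,0,-0.4]]]' && python3 -m pendant '[[[0,0,-4,0,0,0,-0.4],[0,0,-4,0,0,0,-0.4],[0,0,-4,0,0,0,-0.4],[0,0,-2,0,0,0,-0.4],[0,0,0,0,0,0,-0.4]]]'
python3 -c "
from h import *
snap('side','s1.png',(200,100,400,250))"
```

```text
time: 0.78
eef_pos: [0.3603, -0.279, 0.2312]
orientation: [180.0, -0.0, 55.4]
ft_force: [1.3, 0.1, -0.5]
finger_gap: 0.701
grip_force: 0.0
time: 1.45
eef_pos: [0.4749, -0.0085, 0.2306]
orientation: [-180.0, -0.2, 86.7]
ft_force: [-0.1, -0.3, -0.1]
finger_gap: 0.701
grip_force: 0.0
time: 1.87
eef_pos: [0.47, -0.0147, 0.0849]
orientation: [-179.4, -0.0, 86.0]
ft_force: [-0.5, -0.2, 0.8]
finger_gap: 0.699
grip_force: 0.0
s1.png scale 4.0
```

View pics/s1.png

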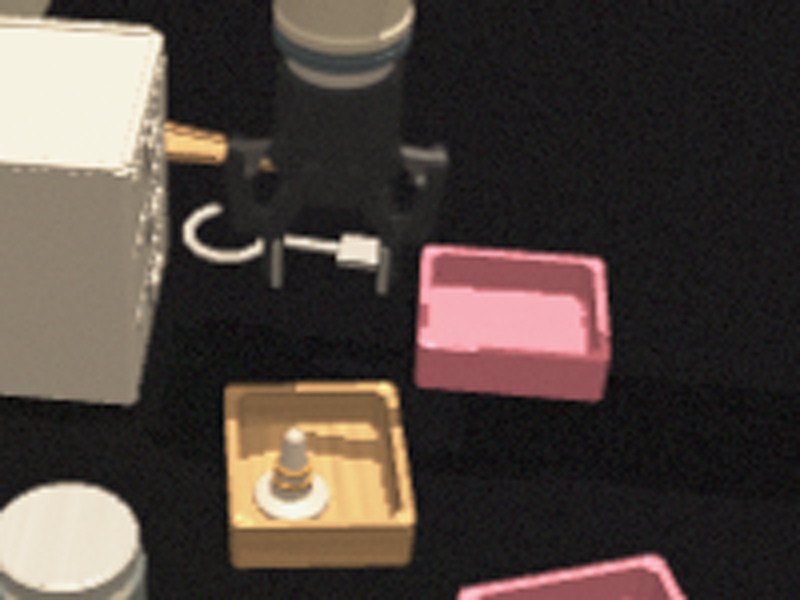

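Side view: the open fingers hang at (275,270) and (385,280), clear to the right of the tray at (320,470). The near finger clears the pink tray. Next I descend and push left.

```bash
python3 -m pendant '[[[0,0,-2.5,0,0,0,-0.4],[0,0,-2.5,0,0,0,-0.4],[0,0,-2.5,0,0,0,-0.4],[0,0,0,0,0,0,-0.4]]]' && python3 -m pendant '[[[0.06,0.8,0,0,0,0,-0.4],[0.05,0.7,0,0,0,0,-0.4],[0.03,0.5,0,0,0,0,-0.4],[0.03,0.5,0,0,0,0,-0.4],[0.03,0.5,0,0,0,0,-0.4],[0,0,0,0,0,0,-0.4]]]'
cat > tr.py <<'E'
import sys
from fit import *
def tray(p0,show=None):
    im=viewer.get_image('top');
    hsv=cv2.cvtColor(im,cv2.COLOR_RGB2HSV)
    c=proj('top',[[p0[0],p0[1],.036]])[0]
    m=cv2.inRange(hsv,(12,60,90),(28,255,255));mm=np.zeros_like(m);x,y=c.astype(int);mm[y-36:y+36,x-42:x+42]=255;m&=mm
    m=cv2.morphologyEx(m,cv2.MORPH_CLOSE,np.ones((3,3)))
    cs=cv2.findContours(m,cv2.RETR_EXTERNAL,cv2.CHAIN_APPROX_NONE)[0];h=max(cs,key=cv2.contourArea)
    (u,v),wh,a=cv2.minAreaRect(h);b=cv2.boxPoints(((u,v),wh,a))
    W=np.array([at('top',*q,.036)[:2] for q in b]);W=W[np.argsort(W[:,1])]  # right two, left two
    ctr=W.mean(0);lf=W[2:].mean(0)-W[:2].mean(0)
    ang=np.arctan2(lf[1],lf[0])-np.pi/2
    return np.r_[ctr,ang],wh
d=np.load('d.npy')
t,wh=tray([float(a) for a in sys.argv[1:3]]);o=ctrl.get_obs()
print('tray',t.round(4),wh,'in drawer',(loc(d,t[None,:2])*1000).round(1),'deg',np.degrees(t[2]-d[2]).round(2))
print('tcp',o['eef_pos'].round(4),'in drawer',(loc(d,o['eef_pos'][None,:2])*1000).round(1),o['orientation'].round(2),'F',o['ft_force'].round(1))
E
python3 tr.py .477 .09
```

```text
time: 2.25
eef_pos: [0.472, -0.015, 0.0139]
orientation: [-179.7, -0.0, 86.0]
ft_force: [-1.1, 0.5, -0.1]
finger_gap: 0.699
grip_force: 0.0
time: 2.75
eef_pos: [0.4762, 0.0161, 0.0173]
orientation: [179.9, -0.0, 86.1]
ft_force: [0.3, -0.2, -0.0]
finger_gap: 0.699
grip_force: 0.0
tray [0.4783 0.1272 0.02  ] (43.0, 23.0) in drawer [[-212.7  172.7]] deg 5.13
tcp [0.4759 0.0158 0.0169] in drawer [[-207.3   61.4]] [ 1.7994e+02 -2.0000e-02  8.6110e+01] F [-0.2  0.   0.3]
```

```bash
python3 -m pendant '[[[0.02,0.35,-0.4,0,0,0,-0.4],[0.02,0.35,0,0,0,0,-0.4],[0.02,0.3,0,0,0,0,-0.4],[0,0,0,0,0,0,-0.4],[0,0,0,0,0,0,-0.4]]]' && python3 -m pendant '[[[0,-1,0,0,0,0,-0.4],[-0.2,-3,0,0,0,0,-0.4],[-0.2,-3,3,0,0,0,-0.4],[0,-3,4,0,0,0,-0.4],[0,-4,4,0,0,0,-0.4],[0,-4,0,0,0,0,-0.4],[0,-4,0,0,0,0,-0.4],[0,0,0,0,0,0,-0.4]]]'
python3 tr.py .477 .1;python3 -c "
from h import *
snap('top','t3.png',(190,170,290,245))"
```

```text
time: 3.22
eef_pos: [0.476, 0.0255, 0.012]
orientation: [-180.0, -0.0, 86.1]
ft_force: [-0.0, 0.7, -0.6]
finger_gap: 0.701
grip_force: 0.0
time: 3.88
eef_pos: [0.4715, -0.1857, 0.1054]
orientation: [179.9, 0.2, 85.7]
ft_force: [-0.4, -0.4, 0.9]
finger_gap: 0.695
grip_force: 0.0
tray [ 0.481   0.101  -0.0327] (50.40392303466797, 44.307098388671875) in drawer [[-208.2  146.9]] deg 2.11
tcp [ 0.4716 -0.1826  0.1047] in drawer [[-197.9 -136.7]] [1.7998e+02 5.0000e-02 8.5730e+01] F [ 0.1 -0.2  0.3]
t3.png scale 8.0
```

View pics/t3.png

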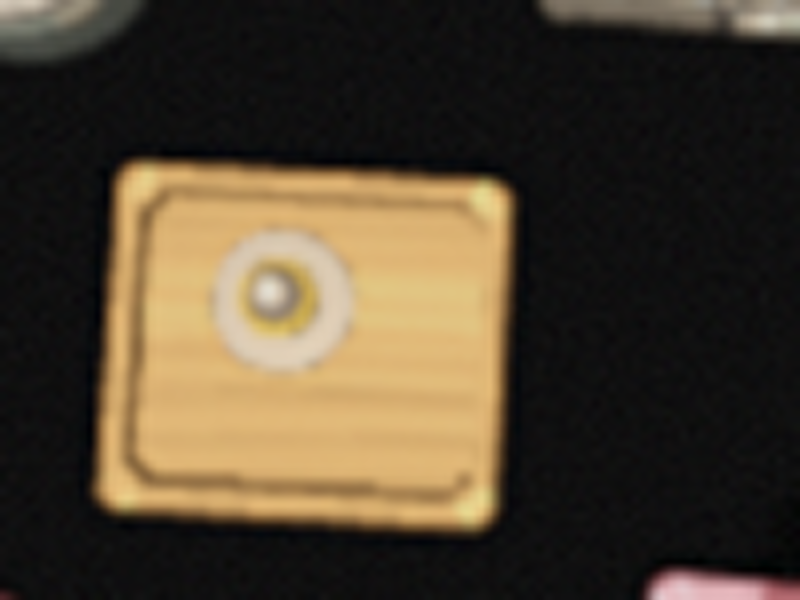

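The tray is now turned the other way, with edges running left (115,190)-(96,480), right (515,210)-(497,505) and far (140,160)-(490,178). The ring holder is upright at (282,300).

```bash
cat > tt.py <<'E'
from fit import *
d=np.load('d.npy')
def T(k,x0,y0,l,r,f,n):
    q=lambda pts:P(k,x0,y0,pts,.036)
    L,R,F,N=map(q,(l,r,f,n))
    t=least_squares(lambda p:np.r_[loc(p,L)[:,1]-.063,loc(p,R)[:,1]+.063,loc(p,F)[:,0]-.055,loc(p,N)[:,0]+.055],[.5,.1,0])
    print('tray',t.x.round(4),(t.fun*1000).round(1),'in drawer',(loc(d,t.x[None,:2])*1000).round(1),np.degrees(t.x[2]-d[2]).round(2));return t.x
E
python3 -c "
from tt import *
T(8,190,170,[(115,190),(96,480)],[(515,210),(497,505)],[(140,160),(490,178)],[(120,512),(470,533)])"
```

```text
tray [ 0.4807  0.1005 -0.0359] [ 2.6  2.1 -2.6 -2.1  2.3  2.7 -2.4 -2.7] in drawer [[-208.5  146.3]] 1.93
```

```bash
python3 -m pendant '[[[-0.63,2.23,2,0,0,-0.1208,-0.4],[-0.63,2.23,2,0,0,-0.1208,-0.4],[-0.63,2.23,2,0,0,-0.1208,-0.4],[-0.63,2.23,2,0,0,-0.1208,-0.4],[-0.63,2.23,0,0,0,-0.1208,-0.4],[-0.63,2.23,0,0,0,-0.1208,-0.4],[-0.63,2.23,0,0,0,-0.1208,-0.4]]]' && python3 -m pendant '[[[-0.63,2.23,0,0,0,-0.1208,-0.4],[-0.63,2.23,0,0,0,-0.1208,-0.4],[-0.63,2.23,0,0,0,-0.1208,-0.4],[-0.63,2.23,0,0,0,-0.1208,-0.4],[-0.63,2.23,0,0,0,-0.1208,-0.4],[-0.63,2.23,0,0,0,-0.1208,-0.4],[0,0,0,0,0,0,-0.4],[0,0,0,0,0,0,-0.4]]]'
python3 tr.py .48 .1 | tail -1
```

```text
time: 4.57
eef_pos: [0.4275, -0.0206, 0.1848]
orientation: [-180.0, -0.1, 37.4]
ft_force: [0.4, 0.5, -0.2]
finger_gap: 0.698
grip_force: 0.0
time: 5.23
eef_pos: [0.3894, 0.1126, 0.1843]
orientation: [-180.0, 0.0, -3.6]
ft_force: [-0.3, -0.1, 0.3]
finger_gap: 0.7
grip_force: 0.0
tcp [0.3898 0.1118 0.1843] in drawer [[-300.   151.2]] [ 1.7999e+02  1.0000e-02 -3.6400e+00] F [ 0.5 -0.3 -0.5]
```

```bash
python3 -m pendant '[[[0,-0.55,-4,0,0,-0.006,-0.4],[0,0,-4,0,0,0,-0.4],[0,0,-4,0,0,0,-0.4],[0,0,-3,0,0,0,-0.4],[0,0,-2.2,0,0,0,-0.4],[0,0,0,0,0,0,-0.4],[0,0,0,0,0,0,-0.4]]]' && python3 -m pendant '[[[0.9,-0.06,0,0,0,0,-0.4],[0.8,-0.06,0,0,0,0,-0.4],[0.6,-0.04,0,0,0,0,-0.4],[0.6,-0.04,0,0,0,0,-0.4],[0.6,-0.04,0,0,0,0,-0.4],[0.6,-0.04,0,0,0,0,-0.4],[0.6,-0.04,0,0,0,0,-0.4],[0.6,-0.04,0,0,0,0,-0.4]]]'&& python3 -m pendant '[[[0.5,-0.04,0,0,0,0,-0.4],[0.5,-0.04,0,0,0,0,-0.4],[0.4,-0.03,0,0,0,0,-0.4],[0,0,0,0,0,0,-0.4],[0,0,0,0,0,0,-0.4]]]'
python3 tr.py .52 .1;python3 -c "
from h import *
snap('top','t4.png',(180,130,300,220))"
```

```text
time: 5.87
eef_pos: [0.3895, 0.1049, 0.0118]
orientation: [180.0, 0.2, -4.2]
ft_force: [0.6, 0.3, 0.5]
finger_gap: 0.706
grip_force: 0.0
time: 6.53
eef_pos: [0.4437, 0.1019, 0.0125]
orientation: [180.0, 0.0, -4.3]
ft_force: [-3.6, 0.0, 1.2]
finger_gap: 0.696
grip_force: 1.4
time: 6.95
eef_pos: [0.4577, 0.1008, 0.0124]
orientation: [180.0, -0.0, -4.3]
ft_force: [0.0, -0.4, -0.3]
finger_gap: 0.697
grip_force: 0.0
tray [ 0.5368  0.1044 -0.5507] (64.04815673828125, 55.234195709228516) in drawer [[-152.8  154.1]] deg -27.57
tcp [0.4575 0.1008 0.0124] in drawer [[-231.6  145. ]] [ 1.80e+02 -3.00e-02 -4.28e+00] F [ 0.3  0.3 -0.3]
t4.png scale 6.666666666666667
```

View pics/t4.png

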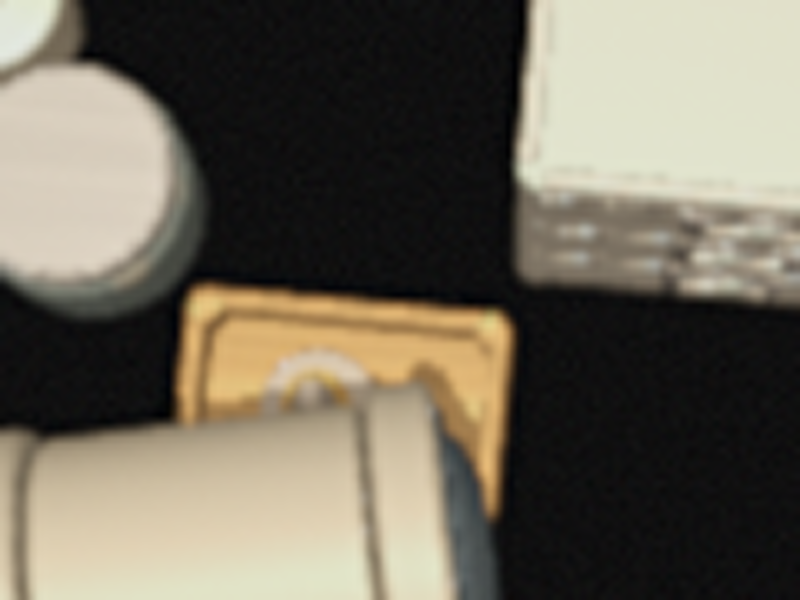

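Tray far edge runs (205,285)-(490,308), left edge (183,320)-(176,415), right edge (515,335)-(496,515). The jar edge is at about (208,195), and the drawer's front left foot at about (519,278).

```bash
python3 -c "
from tt import *
k=800/120
q=lambda pts,z=.036:P(k,180,130,pts,z)
L,R,F=q([(183,320),(176,415)]),q([(515,335),(496,515)]),q([(205,285),(490,308)])
t=least_squares(lambda p:np.r_[loc(p,L)[:,1]-.063,loc(p,R)[:,1]+.063,loc(p,F)[:,0]-.055],[.5,.1,0])
print((loc(d,t.x[None,:2])*1000).round(1),np.degrees(t.x[2]-d[2]),(t.fun*1000).round(1))
for n,p,z in(('drawerL foot',(519,278),0),('jar R z20',(208,195),.02),('jar z60',(208,195),.06),('drawer top L',(517,180),.2)):print(n,(loc(d,q([p],z))*1000).round(1))
"
```

```text
[[-161.4  144. ]] 0.4461006064938935 [ 2.4  1.5 -2.8 -1.1  0.  -0. ]
drawerL foot [[-87.2  79.2]]
jar R z20 [[-67.7 207.4]]
jar z60 [[-75.2 201.6]]
drawer top L [[-87.8  81.1]]
```

```bash
for i in 1; do python3 -m pendant '[[[0.6,-0.02,0,0,0,0,-0.4],[0.6,-0.02,0,0,0,0,-0.4],[0.6,-0.03,0,0,0,0,-0.4],[0.6,-0.04,0,0,0,0,-0.4]]]'; done; python3 -m pendant '[[[0.5,-0.04,0,0,0,0,-0.4],[0.5,-0.03,0,0,0,0,-0.4],[0.5,-0.04,0,0,0,0,-0.4]]]'; python3 -m pendant '[[[0.4,-0.03,0,0,0,0,-0.4],[0.4,-0.03,0,0,0,0,-0.4],[0.4,-0.03,0,0,0,0,-0.4]]]'; python3 tr.py .58 .09 | tail -1
```

```text
time: 7.38
eef_pos: [0.4818, 0.0997, 0.0123]
orientation: [180.0, 0.0, -4.3]
ft_force: [-2.2, -0.3, -0.7]
finger_gap: 0.697
grip_force: 0.9
time: 7.63
eef_pos: [0.4968, 0.0986, 0.0123]
orientation: [180.0, 0.0, -4.3]
ft_force: [-0.6, 0.6, -1.3]
finger_gap: 0.704
grip_force: 0.8
time: 7.88
eef_pos: [0.5086, 0.0977, 0.0124]
orientation: [180.0, 0.0, -4.3]
ft_force: [-1.2, 0.1, -0.9]
finger_gap: 0.698
grip_force: 0.7
tcp [0.5093 0.0976 0.0126] in drawer [[-179.7  145.4]] [-1.80e+02 -5.00e-02 -4.28e+00] F [-0.5 -0.4  0.4]
```

The tray's far end is through the narrows with low force, so I continue.

```bash
python3 -m pendant '[[[0.5,-0.03,0,0,0,0,-0.4],[0.5,-0.04,0,0,0,0,-0.4],[0.5,-0.03,0,0,0,0,-0.4],[0.5,-0.04,0,0,0,0,-0.4],[0.5,-0.03,0,0,0,0,-0.4]]]'; python3 -m pendant '[[[0.5,-0.04,0,0,0,0,-0.4],[0.5,-0.03,0,0,0,0,-0.4],[0.5,-0.04,0,0,0,0,-0.4],[0.5,-0.03,0,0,0,0,-0.4],[0.5,-0.04,0,0,0,0,-0.4]]]';python3 -m pendant '[[[0.5,-0.04,0,0,0,0,-0.4],[0.5,-0.03,0,0,0,0,-0.4],[0.5,-0.04,0,0,0,0,-0.4],[0,0,0,0,0,0,-0.4]]]'; python3 tr.py .58 .09 | tail -1;python3 -c "
from h import *
snap('side','s2.png',(130,90,330,240))"
```

```text
time: 8.35
eef_pos: [0.5338, 0.096, 0.0126]
orientation: [-180.0, -0.0, -4.3]
ft_force: [-2.0, -0.1, -0.2]
finger_gap: 0.701
grip_force: 1.0
time: 8.77
eef_pos: [0.5588, 0.0942, 0.0126]
orientation: [-180.0, -0.0, -4.3]
ft_force: [-2.3, 0.2, 0.8]
finger_gap: 0.7
grip_force: 1.2
time: 9.1
eef_pos: [0.5745, 0.093, 0.0126]
orientation: [-180.0, -0.1, -4.3]
ft_force: [1.4, -0.6, 0.1]
finger_gap: 0.703
grip_force: 0.0
tcp [0.5741 0.0931 0.0126] in drawer [[-114.7  145.4]] [-1.80e+02 -7.00e-02 -4.29e+00] F [-1.  -1.1 -0.4]
s2.png scale 4.0
```

View pics/s2.png

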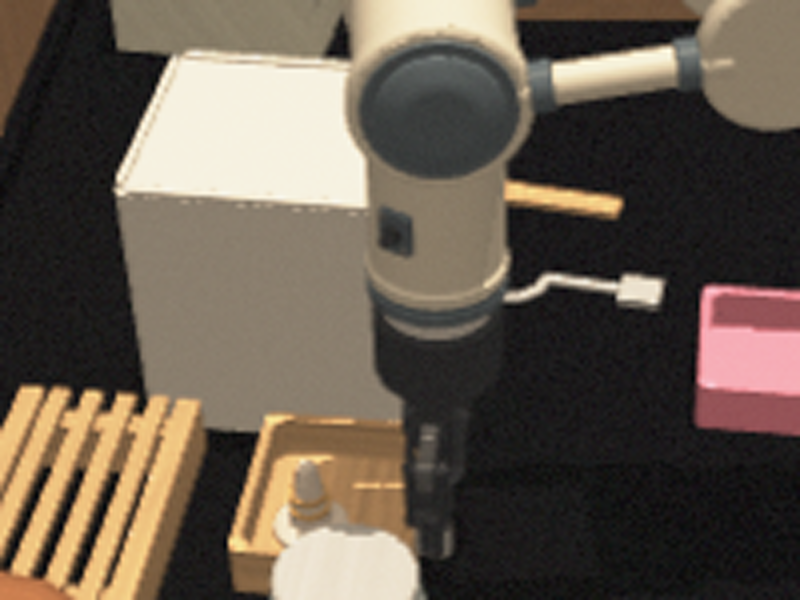

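The side view shows the tray past the jar with about 40 mm left to the stand. The holder is upright at (305,490) and the wrist is clear of the drawer unit.

```bash
python3 -m pendant '[[[0.5,-0.04,0,0,0,0,-0.4],[0.5,-0.03,0,0,0,0,-0.4],[0.5,-0.04,0,0,0,0,-0.4],[0.5,-0.03,0,0,0,0,-0.4],[0.5,-0.04,0,0,0,0,-0.4]]]'; python3 -m pendant '[[[0.4,-0.03,0,0,0,0,-0.4],[0.3,-0.02,0,0,0,0,-0.4],[0.2,-0.02,0,0,0,0,-0.4],[0.2,-0.01,0,0,0,0,-0.4]]]';  python3 -m pendant '[[[0.2,-0.01,0,0,0,0,-0.4],[0.1,-0.01,0,0,0,0,-0.4]]]'; python3 tr.py .58 .09 | tail -1
```

```text
time: 9.62
eef_pos: [0.5951, 0.0951, 0.0113]
orientation: [-179.7, 0.5, -4.2]
ft_force: [-7.2, 12.3, 0.2]
finger_gap: 0.701
grip_force: 2.2
time: 9.95
eef_pos: [0.6089, 0.0947, 0.0118]
orientation: [-179.7, 0.1, -4.1]
ft_force: [-4.8, 14.7, -0.1]
finger_gap: 0.696
grip_force: 0.6
time: 10.12
eef_pos: [0.6113, 0.0947, 0.0118]
orientation: [-179.7, 0.2, -4.2]
ft_force: [-2.7, 16.4, -0.1]
finger_gap: 0.699
grip_force: 1.3
tcp [0.6117 0.0947 0.0119] in drawer [[-77.4 149.6]] [-1.7967e+02  1.4000e-01 -4.1400e+00] F [-4.8 16.4 -1.4]
```

Something is rubbing the drawer side (Fy +16 N), so I ease left and close the fingers a bit.

```bash
python3 -m pendant '[[[-0.1,0.2,0,0,0,0,-0.4],[0,0.2,0,0,0,0,-0.2],[0,0.1,0,0,0,0,0],[0,0,0,0,0,0,0]]]'; python3 tr.py .58 .09 | tail -1
```

```text
time: 10.5
eef_pos: [0.6117, 0.0953, 0.0126]
orientation: [180.0, -0.0, -4.3]
ft_force: [0.1, -0.4, 0.7]
finger_gap: 0.499
grip_force: 0.0
tcp [0.6117 0.0951 0.0127] in drawer [[-77.4 150. ]] [ 1.7999e+02 -4.0000e-02 -4.2900e+00] F [ 0.1 -0.8 -0.4]
```

```bash
python3 -m pendant '[[[0.2,0,0,0,0,0,0],[0.2,0,0,0,0,0,0],[0.1,0,0,0,0,0,0]]]';python3 -m pendant '[[[0.1,0,0,0,0,0,0],[0.1,0,0,0,0,0,0]]]'; python3 -m pendant '[[[0.1,0,0,0,0,0,0],[0.1,0,0,0,0,0,0]]]'; python3 tr.py .58 .09 | tail -1;python3 -c "
from h import *
snap('side','s3.png',(130,130,290,250))"
```

```text
time: 10.8
eef_pos: [0.6164, 0.095, 0.0126]
orientation: [180.0, 0.0, -4.3]
ft_force: [-3.6, 0.6, 0.7]
finger_gap: 0.497
grip_force: 1.4
time: 10.97
eef_pos: [0.618, 0.0952, 0.0126]
orientation: [180.0, 0.1, -4.3]
ft_force: [-8.2, -0.1, 5.1]
finger_gap: 0.501
grip_force: 3.8
time: 11.13
eef_pos: [0.618, 0.0953, 0.0126]
orientation: [180.0, 0.3, -4.3]
ft_force: [-17.0, -0.1, 9.7]
finger_gap: 0.5
grip_force: 8.3
tcp [0.618  0.0953 0.0126] in drawer [[-71.2 150.7]] [179.95   0.35  -4.29] F [-13.8  -0.3   7.6]
s3.png scale 5.0
```

View pics/s3.png

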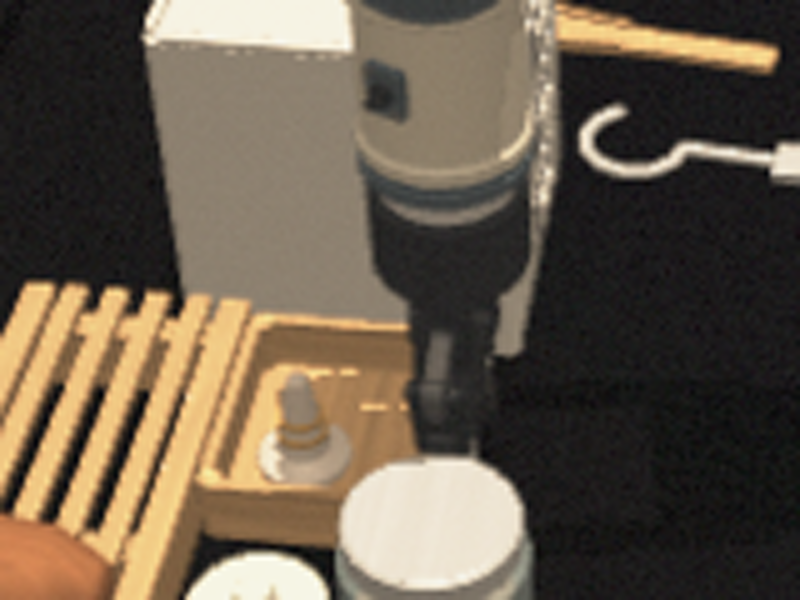

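The tray is seated flush against the stand: force rose at tool x = -71 mm, as expected, and the holder is upright at (300,430). Backing out straight.

```bash
python3 -m pendant '[[[-0.5,0.03,0,0,0,0,0],[-1,0.07,0,0,0,0,0],[-2,0.14,0,0,0,0,0],[-3,0.15,0,0,0,0,0],[-3,0.15,0,0,0,0,0],[-3,0.15,0,0,0,0,0],[-3,0.15,0,0,0,0,0],[-3,0.15,0,0,0,0,0]]]'; python3 -m pendant '[[[-2,0,4,0,0,0,0],[0,0,4,0,0,0,0],[0,0,4,0,0,0,0],[0,0,0,0,0,0,0],[0,0,0,0,0,0,0]]]'; python3 tr.py .68 .085;python3 -c "
from h import *
snap('top','t5.png',(130,60,346,222))"
```

```text
time: 11.9
eef_pos: [0.4344, 0.1053, 0.0124]
orientation: [-180.0, -0.1, -4.3]
ft_force: [0.1, -0.5, 0.6]
finger_gap: 0.498
grip_force: 0.0
time: 12.32
eef_pos: [0.4187, 0.1056, 0.1333]
orientation: [-179.9, -0.5, -4.3]
ft_force: [-0.4, 0.1, -1.1]
finger_gap: 0.501
grip_force: 0.0
tray [0.7013 0.1076 0.0175] (59.0, 69.0) in drawer [[ 11.1 168.7]] deg 4.99
tcp [0.4176 0.1054 0.1308] in drawer [[-271.8  146.8]] [-179.95   -0.2    -4.28] F [-0.3 -0.7 -1. ]
t5.png scale 3.7037037037037037
```

View pics/t5.png

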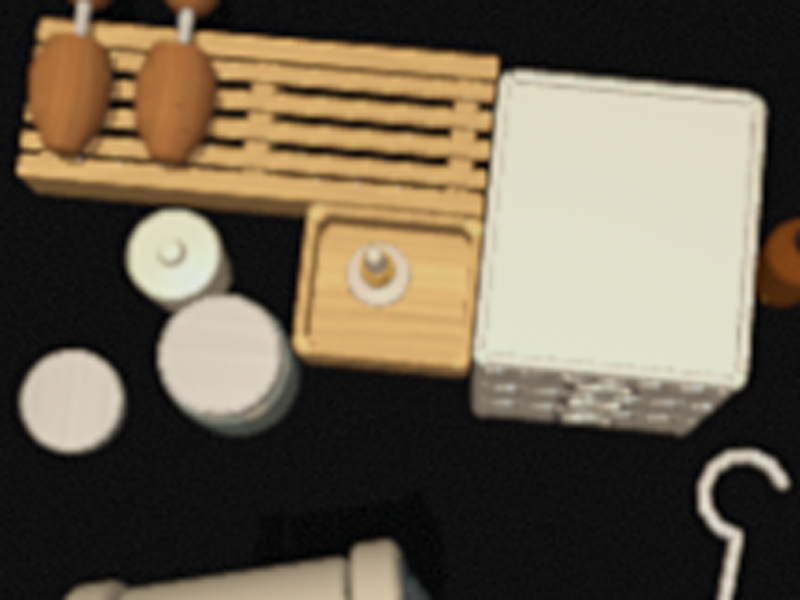

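The tray is flush and square against the stand, with its far edge at (320,205)-(478,220). The holder stands at (378,272) and nothing else has moved. Handing in.

```bash
python3 -c "
from h import *
print(ctrl.hand_in())"
```

```text
the job is handed in; nothing more can be done
None
```

The tray went through the gap and the last pictures show it square against the shoe stand, with the ring holder upright and the jar and visible bystanders where they were. The gripper or wrist briefly rubbed the drawer unit at about 16 N, and the job is handed in with no verdict returned.

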